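Refit the hook-in cover of a terminal box

TASK

The small terminal box on the stand is open. Take the metal cover that has a narrow lip at one end, hold it tilted with the lip end low, hook the lip under the ledge at the far end of the box, then swing the cover down so that it lies flat and fully seated on the box with its lip under the ledge, and let go.

Things in the scene. Friction and masses are not known exactly. Their poses are not given: they have to be found in the camera images.
- cover_grip (a point): Centre of the handle's crossbar on the loose cover to fit, which lies flat, handle up, right of the middle of the table. The black bridge handle has flat sides: crossbar 12 mm thick (x), 56 long (y), 18 high (z), legs as thick, at y -23 and +23. This point is 45 mm above the plate's underside, 36 mm from its plain end, 60 mm from the lip's tip. x points to the lip, z up out of the plate.
- cover_lip (a point): Tip of that cover's lip, mid-width, half-way through its thickness; axes as cover_grip. The cover is a bare metal plate 5 mm thick, 96 mm long (x) and 80 wide (y); its last 24 mm narrow to the lip, 60 wide, same thickness and level. 0.13 to 0.25 kg. A larger cover, 90 x 100 mm, with a like handle but no lip, lies farther right and is not the one.
- box_seat (a point): Centre of the open top of the grey terminal box on its post, 0.255 m up, level with the flat rim on which the cover's underside rests. Box fixed, its hood's top 0.276 m up, 120 mm long (x, -60 to 60), 92 wide (y). x points to the ledge end, away from the robot within 20 degrees; z up. Seated, the cover lies between upstand and slot wall (108 mm apart), centred when the lip's tip is at x = +48 mm.
- box_ledge (a point): Middle of the ledge's lower free edge; axes as box_seat, 32 mm ahead of it and 16 mm above the rim. The ledge is 5 mm thick (top 21 mm over the rim) and runs on in +x; the slot below it is 16 mm high, 80 mm wide between cheeks and 22 mm deep to a wall. With its tip 16 mm past this edge and 3 mm above the rim, the lip fits the slot at tilts up to 20 degrees.
- box_upstand (a point): Top inner edge of the upstand at the box's near (-x) end; axes as box_seat, 54 mm behind it. The upstand is 6 mm thick and 12 mm higher than the rim, so a level cover cannot be slid in under the ledge: with the lip hooked, the cover must be tilted more than 7 degrees for its plain end to pass over the upstand.

How it is judged:
By the outcome, as a careful person would: the job done as asked, in the order asked, and still so for the second after the job is handed in, with the robot touching nothing.
It also fails if it takes over 42 s, if anything falls off the work surface, if the arm or the gripper's body presses on something with over 40 N, if the wrist force passes 120 N, or if a joint passes its speed limit or range.

ROBOT

A 6-joint arm with a two-finger parallel gripper is mounted at the origin on a cart in front of the work surface, level with it; the furniture and walls round the work are solid. World frame = base frame: x ahead of the robot, y to its left, z up, the work surface at z = 0. Lengths are in mm, angles in rad, forces in N, time in s.
With the tool pointing down it reaches from about 350 to 975 mm from the base axis. Payload 7.1 kg.
Tool frame: the origin (TCP) lies at the very end of the fingers, on their centre line; the grasp point (between the pads) lies 19 mm behind it; z points along the fingers, y is the line along which they close (so a half turn about z gives the same grasp; the last joint's range is limited). The gripper opens to 88 mm and grips with 3 to 60 N. Pads are 20 mm wide; open, the fingers measure 115 mm over their backs; the gripper's body (75 mm by 178 mm) begins 61 mm behind the grasp point.
Start: joints at [-1.178, 0.423, 1.63, -0, 1.089, -0.019], TCP at [250.177, -572.727, 222.675] pointing down, gripper open.
Joint ranges: [-3, 3], [-0.9, 2.11], [0.09, 2.58], [-1.31, 4.45], [0.11, 2.69], [-2.54, 2.54]. Speed limits (rad/s): [2.39, 2.39, 3.01, 3.14, 3.14, 3.14].

INTERFACE

Orientations are given as a rotation vector (axis times angle).
In Python, from workcell import sensors, imaging, close_job gives the robot as it stands. The module is installed in compiled form; this text tells all that it offers.
- The arm moves only by the tool servo_tool, never from a script. Its argument "steps" is a list of rows, each a list of 3 entries, a list of its own where there are three numbers: the shift along the world's x, y, z in m, then the turn, a rotation vector about the world's x, y, z in degrees, then the opening, from -1 (shut) to 1 (fully open). A call has exactly 8 rows; each row shifts and turns the commanded pose from where the row before left it; what a row does not reach is not made up. A row lasts 1/12 s, in which the tool goes at most 41.7 mm and 7.16 degrees, less where a joint would pass 70% of its speed; a pose out of reach is approached as far as the arm can. A call is refused whole if a number of a shift passes 0.0417 or a number of a turn 7.16, either way. A call with a gripper value outside its range is refused whole. The fingers move at their own pace and stop on an object; the grip force is fixed at half the most. Time passes only in rows, so rows that do not move let the fingers close, or fill a call up. It gives the time, the measured TCP pose, the force, the opening and the grip force at its end, in the units of the state.
- sensors.get_obs(): the state, without advancing time (a new reading comes with each control period).
- imaging.get_image(name): name is "scene" or "side" or "wrist"; returns a dict with "color" (384x512x3 uint8, blue, green, red), "range_z" (384x512 float32, mm along the optical axis (not along the pixel's ray), 0 where there is no reading), "vertical_fov" (degrees; the focal length in pixels is half the picture's height over the tangent of half this angle, whatever the lens; pixels are square), "cx", "cy" (the principal point, pixels), "k1" (the pictures are not rectified: a ray, as slopes to the right and down, at radius r is drawn at 1 + k1 r^2 times it, then the intrinsics apply), "rvec" (rotation vector, rad) and "tvec" (3), from world to camera coordinates, as OpenCV has them; the wrist camera has in their place "tool_from_camera" (4x4, takes a point from camera to tool coordinates, whose origin is the TCP and whose axes are the flange's). Camera axes: x right, y down, z forward; pixel columns grow to the right and rows downward; lengths in mm; the calibration is good to about 2 mm. A picture is of the moment at which its call begins: read the wrist's pose just before it.
- close_job(): hands the job in; it is judged then, once.
The state is a dict: "t": time; "qpos": joint angles; "qvel": joint speeds; "joint_torque": joint torques, N m; "ee_pos": TCP position; "orientation": TCP orientation; "ft_force": force on the tool from outside, world axes, zero at the start; "moment": the same for the moment, N m; "width": finger opening in mm; "grasp_force": force on a finger pad.
Only numpy, scipy, OpenCV 4.12 (cv2) and the standard library are available. Lean on these libraries where they do the work, as an engineer would, in place of code of your own. Each camera call takes 0.05 s, during which the arm holds its last target. There are 200 camera calls.

## Working session

There is one attempt and no reset: what is moved stays moved. The work goes in short steps, Python scripts to look and compute and a tool call to move; the robot and the scene stay as the last step left them, time stands still between calls to the robot, and variables do not carry over. Pictures are saved under pics/ and viewed, at most 10 in all, crops included, and the job is handed in when it is done.

Besides the shell and the picture viewer there is one more tool, called after "Call:" as a command line: name --argument value ..., lists and objects as JSON in quotes. servo_tool: Moves the arm, as the interface text tells. Its arguments: {"type":"object","properties":{"steps":{"type":"array"}},"required":["steps"]}

```bash
mkdir -p pics; cat > h.py <<'E'
import numpy as np, cv2
from scipy.spatial.transform import Rotation as R
from workcell import sensors, imaging, close_job
def grab(name):
    o=sensors.get_obs(); im=imaging.get_image(name)
    h,w=im["color"].shape[:2]; f=h/2/np.tan(np.radians(im["vertical_fov"])/2)
    K=np.array([[f,0,im["cx"]],[0,f,im["cy"]],[0,0,1.]])
    if "rvec" in im:
        Rc=R.from_rotvec(np.ravel(im["rvec"])).as_matrix(); t=np.ravel(im["tvec"]); Rw=Rc.T; c=-Rc.T@t
    else:
        T=np.array(im["tool_from_camera"]); Rt=R.from_rotvec(o["orientation"]).as_matrix()
        Rw=Rt@T[:3,:3]; c=Rt@T[:3,3]+np.array(o["ee_pos"])
    return dict(img=im["color"],rz=im["range_z"],K=K,k1=im["k1"],Rw=Rw,c=c,o=o)
def save(v,fn): 
    np.savez("pics/"+fn+".npz",**{k:v[k] for k in("img","rz","K","k1","Rw","c")}); cv2.imwrite("pics/"+fn+".png",v["img"])
def load(fn): return dict(np.load("pics/"+fn+".npz"))
def rays(v,px):
    px=np.array(px,float).reshape(-1,1,2)
    u=cv2.undistortPoints(px,v["K"],np.array([float(v["k1"]),0,0,0])).reshape(-1,2)
    return np.c_[u,np.ones(len(u))]@v["Rw"].T
def at_z(v,px,z):
    r=rays(v,px); return v["c"]+r*((z-v["c"][2])/r[:,2:])
def depth(v,px):
    r=rays(v,px); d=np.array([np.median([q for q in v["rz"][int(y)-1:int(y)+2,int(x)-1:int(x)+2].ravel() if q>0] or [np.nan]) for x,y in px]); return v["c"]+r*d[:,None]
def tri(v1,p1,v2,p2):
    a,b=rays(v1,p1),rays(v2,p2); out=[]
    for x,y in zip(a,b):
        A=np.c_[x,-y]; s=np.linalg.lstsq(A,v2["c"]-v1["c"],rcond=None)[0]
        P,Q=v1["c"]+s[0]*x,v2["c"]+s[1]*y; out.append([*((P+Q)/2),np.linalg.norm(P-Q)])
    return np.array(out)
def proj(v,P):
    Rc=v["Rw"].T; return cv2.projectPoints(np.array(P,float).reshape(-1,1,3),cv2.Rodrigues(Rc)[0],-Rc@v["c"],v["K"],np.array([float(v["k1"]),0,0,0]))[0].reshape(-1,2)
E
python3 - <<'E'
from h import *
for n in("scene","side","wrist"):
    v=grab(n); save(v,n+"0"); print(n,v["c"].round(),v["Rw"][:,2].round(2),v["K"][0,0].round(),v["k1"])
a=np.hstack([load(n+"0")["img"] for n in("scene","side")])
print(v["o"])
E
```

```text
scene [ 78. 460. 712.] [ 0.47 -0.6  -0.65] 362.0 -0.05043225726561587
side [436. 534. 972.] [ 0.04 -0.59 -0.8 ] 468.0 -0.09474731250172251
wrist [ 324. -540.  384.] [-0.27 -0.12 -0.96] 293.0 -0.06453111969133947
{'t': 0.1, 'qpos': array([-1.17801906e+00,  4.23752613e-01,  1.63061614e+00,  1.16950182e-05,
        1.08860993e+00, -1.90005199e-02]), 'qvel': array([ 1.36333003e-03,  3.73915738e-05, -2.16783949e-03,  1.13733959e-03,
       -8.56935379e-04, -5.91384188e-04]), 'joint_torque': array([-1.23499349e-04, -5.45616925e+01, -2.74325591e+01,  6.44984655e-02,
        1.87912246e-02,  9.74904850e-07]), 'ee_pos': array([ 249.98041372, -572.27395858,  221.98579995]), 'orientation': array([-3.07390781e+00, -6.41971741e-01,  3.88369032e-04]), 'ft_force': array([-0.34479798,  0.46806625, -0.27941652]), 'moment': array([ 0.00565102, -0.03991252,  0.04427643]), 'grasp_force': 0.0, 'width': 88.22536974857644}
```

View pics/scene0.png

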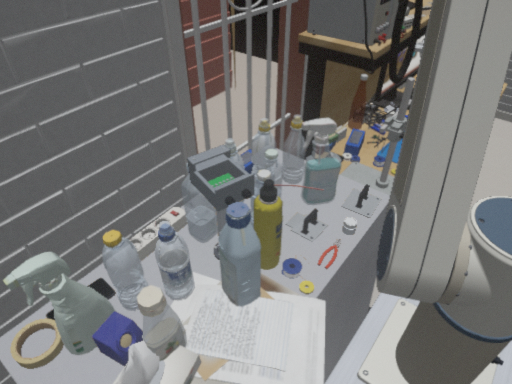

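View pics/side0.png

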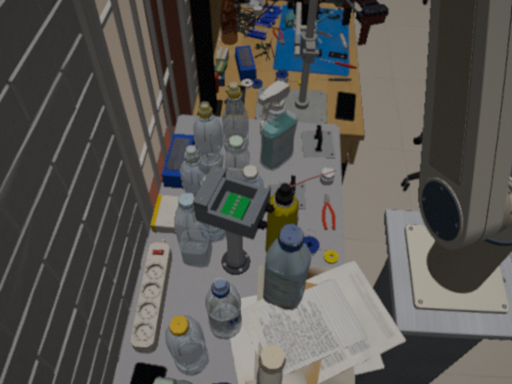

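The scene view shows the open box at about (220,178), the lipped cover with its handle at (310,221), and the larger cover at (362,197). The side view shows the box at (233,200). The cover there, near (293,190), is partly hidden by the yellow bottle. I'll enlarge both views.

```bash
python3 - <<'E'
from h import *
a=load("scene0")["img"][140:250,170:390]; b=load("side0")["img"][110:290,150:350]
A=cv2.resize(a,None,fx=3.6,fy=3.6,interpolation=cv2.INTER_CUBIC)[:, :800]
cv2.imwrite("pics/c1.png",A)
B=cv2.resize(b,None,fx=3.3,fy=3.3,interpolation=cv2.INTER_CUBIC); cv2.imwrite("pics/c2.png",B)
v=load("scene0"); s=load("side0")
print(depth(v,[(310,214),(300,231),(318,232),(220,178),(362,190),(200,155)]).round())
print(depth(s,[(293,182),(237,205),(215,175),(262,190),(225,225)]).round())
E
```

```text
[[ 391. -175.   53.]
 [ 401. -148.    5.]
 [ 361. -176.    4.]
 [ 523.   17.  228.]
 [ 326. -353.   53.]
 [ 565.   28.  276.]]
[[ 387. -180.   54.]
 [ 503.   22.  230.]
 [ 547.  -12.  276.]
 [ 456.    1.  256.]
 [ 520.   69.  229.]]
```

View pics/c1.png

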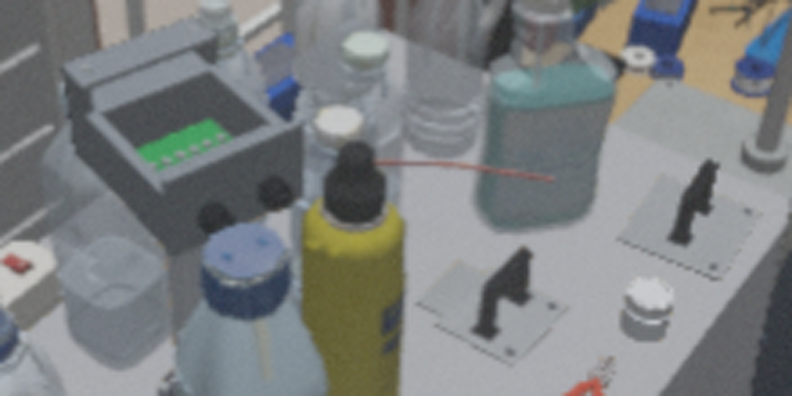

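View pics/c2.png

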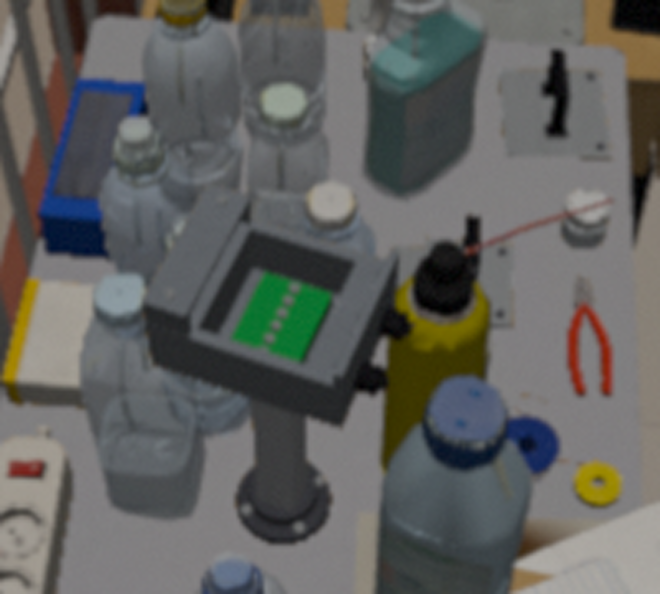

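```bash
python3 - <<'E'
from h import *
v=load("scene0"); s=load("side0")
f=lambda x,y:(170+x/3.6,140+y/3.6); g=lambda x,y:(150+x/3.3,110+y/3.3)
print("plate lipL,lipR,plR,plL",at_z(v,[f(418,303),f(450,262),f(567,308),f(512,363)],5).round(1))
print("legs base",at_z(v,[f(485,335),f(520,300)],5).round(1), "bar top",at_z(v,[f(495,283),f(522,250)],54).round(1))
# hood top corners / rim corners triang
A=[f(65,72),f(195,18),f(303,120),f(170,185)]; B=[g(150,295),g(215,195),g(397,258),g(340,385)]
print(tri(v,A,s,B).round(1))
print("at z267", at_z(s,B[2:],267).round(1), at_z(v,A[2:],267).round(1)); print("z276",at_z(s,B[:2],276).round(1),at_z(v,A[:2],276).round(1))
H=np.zeros((16,22))
for w in (v,s,load("wrist0")):
    yy,xx=np.mgrid[0:384:2,0:512:2]; px=np.c_[xx.ravel(),yy.ravel()]
    d=w["rz"][yy.ravel(),xx.ravel()]; P=w["c"]+rays(w,px)*d[:,None]; P=P[d>0]
    i=((P[:,0]-100)//50).astype(int); j=((P[:,1]+800)//50).astype(int); k=(i>=0)&(i<16)&(j>=0)&(j<22)&(P[:,2]<900)
    np.maximum.at(H,(i[k],j[k]),P[k,2])
print("y",np.arange(-775,300,50))
for a in range(16): print(125+50*a,H[a].astype(int))
E
```

```text
plate lipL,lipR,plR,plL [[ 444.8 -146.3    5. ]
 [ 450.7 -199.6    5. ]
 [ 352.3 -211.8    5. ]
 [ 356.1 -137.7    5. ]]
legs base [[ 386.6 -149.4    5. ]
 [ 385.1 -197.1    5. ]] bar top [[ 387.  -155.4   54. ]
 [ 389.8 -197.7   54. ]]
[[575.8  50.4 274.1   6.8]
 [547.5 -26.7 278.7   4.6]
 [440.1   3.2 269.2   3.9]
 [466.   85.9 262.4   4.8]]
at z267 [[440.6   3.9 267. ]
 [466.2  91.6 267. ]] [[442.2  -1.7 267. ]
 [462.5  86.8 267. ]]
z276 [[575.1  47.7 276. ]
 [548.4 -26.  276. ]] [[572.3  56.6 276. ]
 [551.3 -33.  276. ]]
y [-775 -725 -675 -625 -575 -525 -475 -425 -375 -325 -275 -225 -175 -125
  -75  -25   25   75  125  175  225  275]
125 [  0   0   0   0   0   0   0   0   0   0   0   0   2  12  14 658 600 499
 386  11   0   0]
175 [  0   0   0   0   0 345 345   0   0   0   0   0   0   0 641 661 614 487
  13  15  15   0]
225 [  0   0   0   0   0 351 346   0   0   0   0   0   0 608 626   0  18  20
  24  25  22  17]
275 [  0   0   0 341 339 348 325   7   8   8  38  42  11  13  14  12  22  26
  26  25  23  22]
325 [  0 131 259 327   0   0   0   6  56  56  37  40  12  12 251  30  28  
[... 320 characters left out ...]
 0 481   0   0   0   4   5 224 117   3 191 187 189 278 278 258
   8 220 173 180]
575 [  0   0   0 474   0   0   0   2   2 223 222 214 146 186 213 277 278 278
   6   7 214 215]
625 [  0   0 347 467   0   0   0   3   3   0 223 220   0 220 172 229 235 147
   7   6   7 181]
675 [  0   0 261 460   0   0   0   6   4  55  58  58  56  40  37  37  48  46
  45  46  46  43]
725 [215 213 228 453   0   0   0   6   6  55  57  57  55 579 592  89 495 356
 200  44 176   7]
775 [128 413 434 443 440 459 468 477 471 494 443 514 519 522 609 639 670 692
 684 628 593 537]
825 [  0   0 428 441 440 440 440   3 442 442 442 441 441   0   0   0   0   0
   0   0   0   0]
875 [0 0 0 0 0 0 0 0 0 0 0 0 0 0 0 0 0 0 0 0 0 0]
```

The lipped cover's handle is near (388,-176), top at z 54, yaw about 0, with the lip toward +x. The box centre is near (507,28), yaw about -17°. I'll go above the cover, high enough to clear the bottles.

Call:
servo_tool --steps '[[[0.008,0.022,0.014],[0,0,4.2],1],[[0.008,0.022,0.014],[0,0,4.2],1],[[0.008,0.022,0.014],[0,0,4.2],1],[[0.008,0.022,0.014],[0,0,4.2],1],[[0.008,0.022,0.014],[0,0,4.2],1],[[0.008,0.022,0.014],[0,0,4.2],1],[[0.008,0.022,0.014],[0,0,4.2],1],[[0.008,0.022,0.014],[0,0,4.2],1]]'

```text
t: 0.82
ee_pos: [314.3, -395.4, 335.1]
orientation: [-2.755, -1.508, 0.0]
ft_force: [0.8, -0.3, 0.3]
width: 87.8
grasp_force: 0.0
```

Call:
servo_tool --steps '[[[0.009,0.027,0],[0,0,4.2],1],[[0.009,0.027,0],[0,0,4.2],1],[[0.009,0.027,0],[0,0,4.2],1],[[0.009,0.027,0],[0,0,4.2],1],[[0.009,0.027,0],[0,0,4.2],1],[[0.009,0.027,0],[0,0,4.2],1],[[0.009,0.027,0],[0,0,4.2],1],[[0,0,0],[0,0,4.2],1]]'

```text
t: 1.48
ee_pos: [377.7, -204.2, 334.6]
orientation: [-2.198, -2.243, -0.002]
ft_force: [-0.4, -0.3, 0.2]
width: 87.8
grasp_force: 0.0
```

```bash
python3 - <<'E'
from h import *
v=grab("wrist"); save(v,"w1"); o=v["o"]; print(o["ee_pos"].round(1), R.from_rotvec(o["orientation"]).as_matrix().round(3), v["c"].round())
cv2.imwrite("pics/w1b.png",cv2.resize(v["img"],None,fx=1.5,fy=1.5))
# obstacles near cover from all depth images
Q=[]
for w in (load("scene0"),load("side0"),v):
    yy,xx=np.mgrid[0:384,0:512]; d=w["rz"].ravel(); P=w["c"]+rays(w,np.c_[xx.ravel(),yy.ravel()])*d[:,None]; Q.append(P[d>0])
Q=np.vstack(Q); 
for z0,z1 in((60,110),(110,170),(170,280)):
    k=(Q[:,2]>z0)&(Q[:,2]<z1)&(abs(Q[:,0]-390)<105)&(abs(Q[:,1]+175)<125); P=Q[k]
    print(z0,z1)
    for y in range(-300,-50,20):
        s=P[(P[:,1]>=y)&(P[:,1]<y+20),0]
        if len(s)>3: print("  y",y,"x",np.percentile(s,2).round(),np.percentile(s,98).round(),len(s))
E
```

```text
[ 377.7 -204.2  334.6] [[-0.02   1.     0.   ]
 [ 1.     0.02   0.002]
 [ 0.002  0.    -1.   ]] [ 376. -124.  497.]
60 110
  y -300 x 394.0 414.0 367
  y -280 x 412.0 474.0 552
  y -260 x 432.0 463.0 432
  y -140 x 464.0 479.0 46
  y -120 x 460.0 463.0 133
  y -100 x 461.0 462.0 127
  y -80 x 462.0 469.0 20
110 170
  y -300 x 395.0 470.0 720
  y -280 x 414.0 472.0 1479
  y -260 x 430.0 463.0 627
  y -140 x 465.0 494.0 169
  y -120 x 460.0 491.0 511
  y -100 x 460.0 487.0 493
  y -80 x 462.0 494.0 234
170 280
  y -300 x 415.0 458.0 1698
  y -280 x 423.0 465.0 2255
  y -260 x 451.0 484.0 553
  y -120 x 471.0 495.0 527
  y -100 x 471.0 495.0 671
  y -80 x 316.0 374.0 87
  y -60 x 328.0 350.0 129
```

View pics/w1b.png

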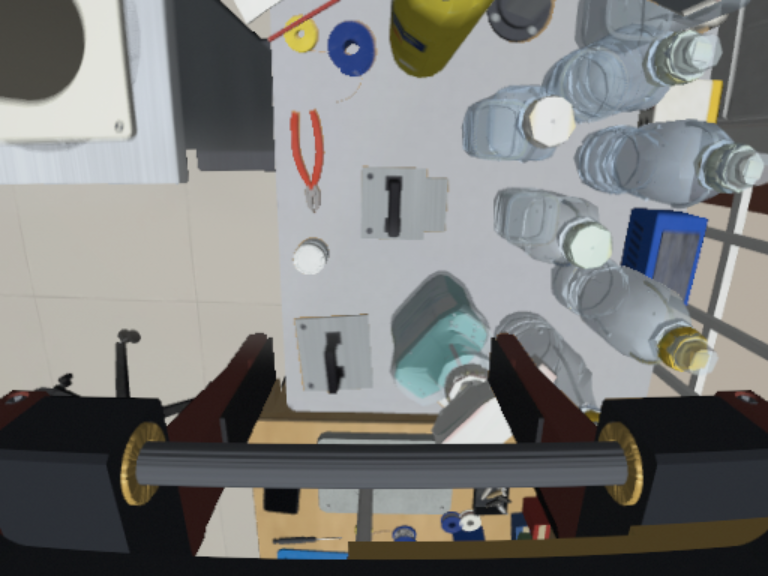

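The wrist view shows the cover lip pointing +x, with the handle bar at (394,178)-(394,236), the plain edge at u≈362 and the lip tip at u≈447. The jug is below it and a bottle is at the upper right.

```bash
python3 - <<'E'
from h import *
v=load("w1"); s=load("scene0")
g=lambda L:[(x/1.5,y/1.5) for x,y in L]
print(at_z(v,g([(362,167),(361,238),(447,178),(447,232),(426,167),(422,240)]),5).round(1))
print("bar tops", depth(v,g([(394,185),(394,207),(394,230)])).round(1))
b=s["img"]; f=lambda x,y:(170+x/3.6,140+y/3.6)
# bar ends: wrist top ends vs scene ends
print(tri(v,g([(394,178),(394,236)]),s,[f(495,281),f(524,249)]).round(1))
# threshold dark bar in wrist
im=v["img"][112:162,240:285]; m=(im.max(2)<75); 
cv2.imwrite("pics/w1c.png",cv2.resize(v["img"][105:165,235:305],None,fx=10,fy=10,interpolation=cv2.INTER_CUBIC))
E
```

```text
[[ 354.9 -139.4    5. ]
 [ 354.4 -217.5    5. ]
 [ 447.8 -149.1    5. ]
 [ 451.4 -208.7    5. ]
 [ 424.3 -137.9    5. ]
 [ 423.6 -218.4    5. ]]
bar tops [[ 388.7 -154.5   53.6]
 [ 389.3 -176.2   53.7]
 [ 389.9 -199.3   54.4]]
[[ 386.2 -148.3   62.3    4.5]
 [ 391.2 -206.1   48.     2. ]]
```

View pics/w1c.png

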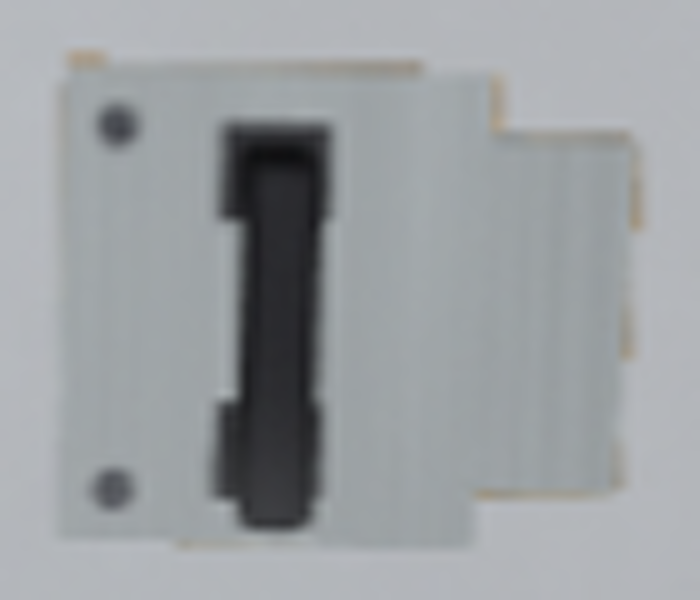

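```bash
python3 - <<'E'
from h import *
v=load("w1"); c=lambda L:[(235+x/10-.45,105+y/10-.45) for x,y in L]
P=at_z(v,c([(63,75),(60,537),(635,138),(620,490),(490,75),(472,545)]),5); print(P.round(1))
b=at_z(v,c([(284,150),(274,525)]),54); print(b.round(1),b.mean(0).round(1))
y=b[0]-b[1]; print("yaw bar",np.degrees(np.arctan2(-y[0],y[1])))
x=P[[2,3]].mean(0)-P[[0,1]].mean(0); print("yaw plate",np.degrees(np.arctan2(x[1],x[0])),np.linalg.norm(x))
E
```

```text
[[ 354.1 -140.5    5. ]
 [ 354.2 -216.8    5. ]
 [ 447.9 -148.6    5. ]
 [ 448.8 -206.8    5. ]
 [ 423.6 -139.1    5. ]
 [ 424.2 -216.8    5. ]]
[[ 389.  -149.    54. ]
 [ 389.  -205.1   54. ]] [ 389. -177.   54.]
yaw bar 0.0421691500021593
yaw plate 0.6057201020299597 94.20712072641741
```

Call:
servo_tool --steps '[[[0.004,0.007,-0.01],[0,0,-0.8],0.2],[[0.004,0.007,-0.022],[0,0,0],0.2],[[0.003,0.006,-0.03],[0,0,0],0.2],[[0,0,-0.03],[0,0,0],0.2],[[0,0,-0.03],[0,0,0],0.2],[[0,0,-0.03],[0,0,0],0.2],[[0,0,-0.03],[0,0,0],0.2],[[0,0,0],[0,0,0],0.2]]'

```text
t: 2.2
ee_pos: [384.8, -186.5, 148.3]
orientation: [-2.218, -2.213, 0.005]
ft_force: [-1.5, -0.2, 0.5]
width: 52.6
grasp_force: 0.0
```

```bash
python3 - <<'E'
from h import *
v=grab("wrist"); save(v,"w2"); o=v["o"]; print(o["ee_pos"].round(1), R.from_rotvec(o["orientation"]).as_matrix().round(3), v["c"].round(),o["width"])
E
```

```text
[ 384.8 -186.5  148.3] [[ 0.002  1.    -0.008]
 [ 1.    -0.002  0.004]
 [ 0.004 -0.008 -1.   ]] [ 386. -107.  311.] 52.63972892210284
```

View pics/w2.png

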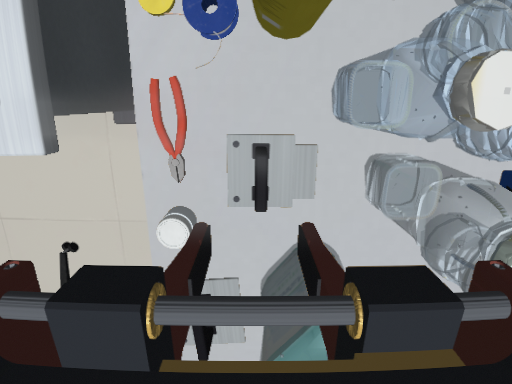

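The picture shows the handle bar at (261,146)-(261,210), with the fingers straddling its line (tips near u 208 and 302). The jug and bottles are clear of it.

```bash
python3 - <<'E'
from h import *
v=load("w2"); print(at_z(v,[(261,146),(261,210)],54).round(1), at_z(v,[(228,135),(228,206),(317,145),(315,198)],5).round(1)); print(depth(v,[(261,160),(261,190)]).round(1)); o=sensors.get_obs(); print(o["t"],o["ee_pos"].round(1),proj(v,[[389,-184,26]]))
E
```

```text
[[ 389.8 -143.4   54. ]
 [ 390.  -203.1   54. ]] [[ 356.3 -138.9    5. ]
 [ 354.1 -216.8    5. ]
 [ 448.8 -149.3    5. ]
 [ 450.  -207.4    5. ]]
[[ 389.8 -155.8   54.1]
 [ 389.9 -183.5   54.2]]
2.25 [ 386.1 -187.1  150.7] [[259.71968417 182.40877647]]
```

Call:
servo_tool --steps '[[[0.002,0.003,-0.02],[0,0,0],0.2],[[0,0,-0.024],[0,0,0],0.2],[[0,0,-0.024],[0,0,0],0.2],[[0,0,-0.022],[0,0,0],0.2],[[0,0,-0.02],[0,0,0],0.2],[[0,0,-0.01],[0,0,0],0.2],[[0,0,-0.004],[0,0,0],0.2],[[0,0,0],[0,0,0],0.2]]'

```text
t: 2.92
ee_pos: [390.7, -185.2, 29.1]
orientation: [2.222, 2.22, 0.0]
ft_force: [0.8, -0.3, 0.5]
width: 52.7
grasp_force: 0.0
```

Call:
servo_tool --steps '[[[0,0,-0.002],[0,0,0],-0.2],[[0,0,0],[0,0,0],-0.6],[[0,0,0],[0,0,0],-1],[[0,0,0],[0,0,0],-1],[[0,0,0],[0,0,0],-1],[[0,0,0],[0,0,0],-1],[[0,0,0],[0,0,0],-1],[[0,0,0],[0,0,0],-1]]'

```text
t: 3.58
ee_pos: [390.3, -184.8, 26.9]
orientation: [2.222, 2.221, 0.0]
ft_force: [-0.2, -0.2, 5.5]
width: 11.5
grasp_force: 30.0
```

Call:
servo_tool --steps '[[[0,0,0.004],[0,0,0],-1],[[0,0,0.01],[0,0,0],-1],[[0,0,0.018],[0,0,0],-1],[[0,0,0.024],[0,0,0],-1],[[0,0,0.028],[0,0,0],-1],[[0,0,0.03],[0,0,0],-1],[[0,0,0.03],[0,0,0],-1],[[0,0,0.03],[0,0,0],-1]]'

```text
t: 4.25
ee_pos: [389.5, -184.4, 202.7]
orientation: [-2.221, -2.221, 0.0]
ft_force: [-0.1, -0.4, -1.5]
width: 11.5
grasp_force: 30.0
```

Call:
servo_tool --steps '[[[0,0,0.03],[0,0,0],-1],[[0,0,0.03],[0,0,0],-1],[[0,0,0.03],[0,0,0],-1],[[0,0,0.03],[0,0,0],-1],[[0,0,0.03],[0,0,0],-1],[[0,0,0.02],[0,0,0],-1],[[0,0,0.01],[0,0,0],-1],[[0,0,0],[0,0,0],-1]]'

```text
t: 4.92
ee_pos: [390.6, -185.0, 383.0]
orientation: [2.219, 2.219, 0.002]
ft_force: [0.3, -0.3, -2.6]
width: 11.7
grasp_force: 30.0
```

```bash
python3 - <<'E'
from h import *
v=grab("wrist"); save(v,"w3"); o=v["o"]; print(o["ee_pos"].round(1), R.from_rotvec(o["orientation"]).as_matrix().round(3), v["c"].round(),o["width"],o["ft_force"])
save(grab("scene"),"scene1"); save(grab("side"),"side1")
E
```

```text
[ 390.6 -185.   383. ] [[ 0.     1.     0.004]
 [ 1.    -0.    -0.002]
 [-0.002  0.004 -1.   ]] [ 390. -104.  545.] 11.68997786032869 [ 0.3324052  -0.28489455 -2.57144304]
```

View pics/w3.png

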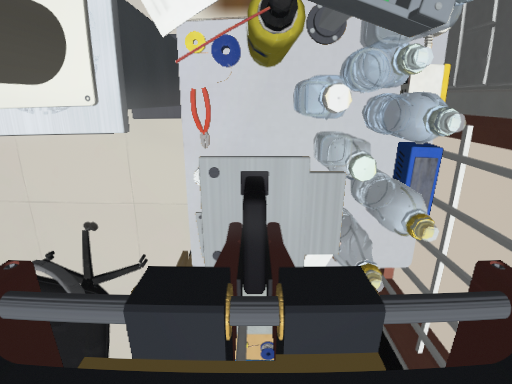

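The cover is held level. The plate spans u 201-343 with the lip to the right, and the box shows at the top right. I'll move toward the box, yaw to it, and measure it from close by.

Call:
servo_tool --steps '[[[0.005,0.006,0],[0,0,-2],-1],[[0.01,0.012,0.002],[0,0,-2.5],-1],[[0.015,0.016,0.002],[0,0,-2.5],-1],[[0.015,0.018,0.002],[0,0,-2.5],-1],[[0.015,0.018,0.002],[0,0,-2.5],-1],[[0.012,0.014,0.002],[0,0,-2.5],-1],[[0.006,0.008,0],[0,0,-2],-1],[[0,0,0],[0,0,0],-1]]'

```text
t: 5.73
ee_pos: [468.4, -91.2, 388.6]
orientation: [-2.514, -1.879, 0.003]
ft_force: [0.1, 0.4, -1.3]
width: 12.0
grasp_force: 30.0
```

```bash
python3 - <<'E'
from h import *
v=load("w3"); print("plate",depth(v,[(205,165),(335,180),(300,165)]).round(1),at_z(v,[(201,157),(343,172),(309,156)],361).round(1))
w=grab("wrist"); save(w,"w4"); o=w["o"]; print(o["ee_pos"].round(1), R.from_rotvec(o["orientation"]).as_matrix().round(3), w["c"].round())
cv2.imwrite("pics/w4b.png",cv2.resize(w["img"],None,fx=1.56,fy=1.56,interpolation=cv2.INTER_CUBIC))
for n in("scene1","side1","w4"):
    q=load(n); yy,xx=np.mgrid[0:384,0:512]; d=q["rz"].ravel(); P=q["c"]+rays(q,np.c_[xx.ravel(),yy.ravel()])*d[:,None]
    P=P[(d>0)&(abs(P[:,0]-507)<90)&(abs(P[:,1]-28)<80)]
    hd=P[(P[:,2]>272)&(P[:,2]<281)]
    print(n,np.histogram(P[:,2],bins=np.arange(225,290,5)))
    if len(hd)>50:
        for pc in (2,): 
            r=cv2.minAreaRect(hd[:,:2].astype(np.float32)); print(" hood",len(hd),r,hd[:,2].mean(),cv2.boxPoints(r).round(1).tolist())
E
```

```text
plate [[ 359.  -143.6  361.1]
 [ 443.  -153.5  361.6]
 [ 419.8 -143.7  360.9]] [[ 356.6 -138.4  361. ]
 [ 448.  -148.3  361. ]
 [ 425.3 -137.9  361. ]]
[468.4 -91.2 388.6] [[ 0.283  0.959 -0.003]
 [ 0.959 -0.283  0.001]
 [ 0.    -0.004 -1.   ]] [492. -14. 551.]
scene1 (array([342, 224, 259, 207, 205, 487, 268, 108, 125, 117, 265,   0]), array([225, 230, 235, 240, 245, 250, 255, 260, 265, 270, 275, 280, 285]))
 hood 362 ((556.0899658203125, 11.60751724243164), (91.95584869384766, 29.810970306396484), 72.96642303466797) 275.42594327090967 [[528.4000244140625, -28.0], [556.9000244140625, -36.70000076293945], [583.7999877929688, 51.20000076293945], [555.2999877929688, 59.900001525878906]]
side1 (array([625, 377, 273, 219, 200, 394, 587,  58, 174,  83, 543,   2]), array([225, 230, 235, 240, 245, 250, 255, 260, 265, 270, 275, 280, 285]))
 hood 611 ((554.5851440429688, 11.266223907470703), (92.82477569580078, 28.47931671142578), 72.8018798828125) 276.53694486555025 [[527.2999877929688, -28.899999618530273], [554.5, -37.29999923706055], [581.9000244140625, 51.400001525878906], [554.7000122070312, 59.79999923706055]]
w4 (array([3014,  694,  532,  263,  262, 2339, 1857,  167,  737,  484, 2930,
          0]), array([225, 230, 235, 240, 245, 250, 255, 260, 265, 270, 275, 280, 285]))
 hood 3402 ((555.7499389648438, 8.984786987304688), (87.17575073242188, 28.771074295043945), 73.49937438964844) 275.85369235336424 [[529.5999755859375, -28.700000762939453], [557.2000122070312, -36.900001525878906], [581.9000244140625, 46.70000076293945], [554.2999877929688, 54.900001525878906]]
```

View pics/w4b.png

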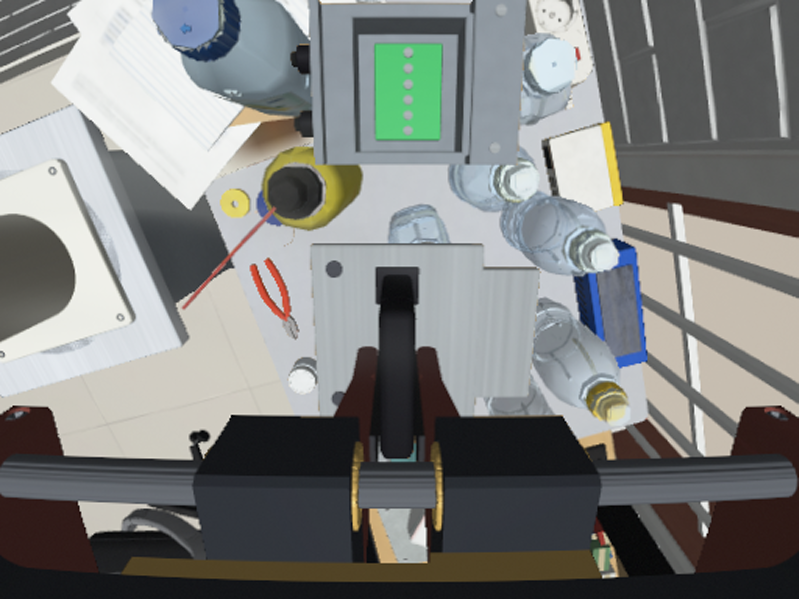

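The box shows at the top centre of the picture: upstand at u≈315-325, opening at u 355-440, hood at u 470-520. Its axes look parallel to the cover's. The cover's plain edge is at u≈313 and its lip tip at u≈538.

```bash
python3 - <<'E'
from h import *
yaw=np.radians(-17); ex=np.array([np.cos(yaw),np.sin(yaw),0]); ey=np.array([-np.sin(yaw),np.cos(yaw),0]); C0=np.array([511,26,255.])
for n in("w4","scene1","side1"):
    q=load(n); yy,xx=np.mgrid[0:384,0:512]; d=q["rz"].ravel(); P=q["c"]+rays(q,np.c_[xx.ravel(),yy.ravel()])*d[:,None]
    P=P[d>0]-C0; B=np.c_[P@ex,P@ey,P[:,2]]; B=B[(abs(B[:,0])<75)&(abs(B[:,1])<60)]
    for nm,lo,hi,xl,xh in(("upst",9,15,-75,-40),("hood",17,26,20,75),("rim",-4,4,-55,35)):
        k=(B[:,2]>lo)&(B[:,2]<hi)&(B[:,0]>xl)&(B[:,0]<xh); s=B[k]
        if len(s)>10: print(n,nm,len(s),"x",np.percentile(s[:,0],[1,5,95,99]).round(1),"y",np.percentile(s[:,1],[1,5,95,99]).round(1),"z",np.median(s[:,2]).round(1))
v=load("w4"); o=np.array([468.4,-91.2,388.6])
L=[(538/1.56,275/1.56),(530/1.56,396/1.56),(313/1.56,246/1.56),(483/1.56,246/1.56)]
P=at_z(v,L,388.6-22)-o; print("plate rel tcp in box axes",np.c_[P@ex,P@ey].round(1))
P=depth(v,[(330,185),(210,165),(325,240)])-o; print(np.c_[P@ex,P@ey,P[:,2]].round(1))
# edges via direct pixels at known heights
print("hood corner px",(at_z(v,[(520/1.56,162/1.56),(470/1.56,162/1.56)],276)-C0)@np.c_[ex,ey], "upst",(at_z(v,[(313/1.56,163/1.56),(312/1.56,30/1.56)],267)-C0)@np.c_[ex,ey])
E
```

```text
w4 upst 727 x [-58.4 -57.8 -52.3 -52. ] y [-46.9 -43.   38.2  41. ] z 11.8
w4 hood 3402 x [33.7 34.8 60.  61.4] y [-46.  -42.3  36.1  39.2] z 20.9
w4 rim 3787 x [-52.4 -51.   33.2  34.6] y [-47.2 -45.6  42.2  43.5] z -0.1
scene1 upst 121 x [-60.  -59.4 -52.9 -52.3] y [-46.5 -42.5  41.3  43.5] z 11.5
scene1 hood 362 x [32.9 33.9 59.6 61.5] y [-45.5 -41.5  42.   44.4] z 20.6
scene1 rim 333 x [-49.7 -39.9  33.4  34.3] y [-46.7 -45.   44.1  44.7] z -0.5
side1 upst 150 x [-60.1 -60.  -54.2 -53.9] y [-47.1 -43.3  40.4  43.3] z 12.4
side1 hood 611 x [32.  32.9 58.5 60. ] y [-45.9 -42.4  41.9  44.3] z 21.6
side1 rim 781 x [-51.  -49.5  33.   34.7] y [-47.8 -45.3  43.8  44.7] z 0.5
plate rel tcp in box axes [[ 58.3  34.4]
 [ 60.5 -22.2]
 [-34.9  45.6]
 [ 34.5  46.3]]
[[ 49.   28.4 -22. ]
 [-29.1  40.9 -22.1]
 [ 49.  -11.4 -21.9]]
hood corner px [[ 63.74641416 -45.35080384]
 [ 34.61154441 -45.85465618]] upst [[-58.09453537 -47.31175015]
 [-56.22290081  25.77750648]]
```

Box centre is about (511.7, 24.9), yaw -17°. The cover is 6 mm toward +y from the TCP, with the lip tip 60 mm ahead and 24.5 mm below. I'll move above the box and tilt 15°, lip end low.

Call:
servo_tool --steps '[[[0.0,0.008,0],[0.4,1.2,-0.1],-1],[[0.001,0.016,0],[0.7,2.4,-0.2],-1],[[0.001,0.022,-0.004],[0.8,2.6,-0.1],-1],[[0.002,0.024,-0.004],[0.8,2.6,-0.1],-1],[[0.002,0.022,-0.004],[0.8,2.6,-0.1],-1],[[0.001,0.018,-0.004],[0.7,2.4,-0.1],-1],[[0.001,0.01,-0.002],[0.2,0.5,0],-1],[[0,0,0],[0,0,0],-1]]'

```text
t: 6.45
ee_pos: [476.0, 28.1, 371.4]
orientation: [-2.349, -1.735, 0.229]
ft_force: [0.2, -0.3, -1.2]
width: 12.1
grasp_force: 30.0
```

```bash
cat > st.py <<'E'
from h import *
yaw=np.radians(-17); ex=np.array([np.cos(yaw),np.sin(yaw),0]); ey=np.array([-np.sin(yaw),np.cos(yaw),0]); ez=np.array([0,0,1.]); M=np.c_[ex,ey,ez]
C=np.array([511.7,24.9,255.])
def st(C=C,off=(60,6,-24.5)):
    o=sensors.get_obs(); Rt=R.from_rotvec(o["orientation"]).as_matrix(); b=M.T@Rt  # cover axes: x=tool y, y=tool x, z=-tool z
    T=M.T@(np.array(o["ee_pos"])-C); cv=np.c_[b[:,1],b[:,0],-b[:,2]]
    print("t",o["t"],"tcp",o["ee_pos"].round(1),"tcp box",T.round(1),"tip box",(T+cv@np.array(off)).round(1),"tilt",np.degrees(np.arcsin(-cv[2,0])).round(2),"yaw",np.degrees(np.arctan2(cv[1,0],cv[0,0])).round(2),"roll",np.degrees(cv[2,1]).round(2),"F",o["ft_force"].round(1),"M",o["moment"].round(2),"w",o["width"])
if __name__=="__main__": st()
E
python3 st.py
```

```text
t 6.45 tcp [476.   28.1 371.4] tcp box [-35.1  -7.4 116.4] tip box [16.5 -1.4 77.1] tilt 15.11 yaw -0.12 roll 0.03 F [ 0.2 -0.3 -1.2] M [-0.09 -0.22  0.02] w 12.133805913913514
```

Call:
servo_tool --steps '[[[0,0.001,-0.005],[0,0,0],-1],[[0,0,-0.01],[0,0,0],-1],[[0,0,-0.012],[0,0,0],-1],[[0,0,-0.01],[0,0,0],-1],[[0,0,-0.008],[0,0,0],-1],[[0,0,-0.005],[0,0,0],-1],[[0,0,0],[0,0,0],-1],[[0,0,0],[0,0,0],-1]]'

```text
t: 7.12
ee_pos: [476.1, 28.2, 322.5]
orientation: [-2.352, -1.734, 0.227]
ft_force: [0.2, 0.9, -1.4]
width: 11.8
grasp_force: 30.0
```

```bash
python3 - <<'E'
from st import *
st()
for n in("wrist","scene","side"):
    q=grab(n); save(q,n+"5"); yy,xx=np.mgrid[0:384,0:512]; d=q["rz"].ravel(); P=q["c"]+rays(q,np.c_[xx.ravel(),yy.ravel()])*d[:,None]
    P=P[d>0]-C; B=P@M; 
    k=(B[:,2]>17)&(B[:,2]<25)&(B[:,0]>28)&(B[:,0]<75)&(abs(B[:,1])<55); s=B[k]
    if len(s)>10: print(n,"hood",len(s),"x",np.percentile(s[:,0],[1,5,95,99]).round(1),"y",np.percentile(s[:,1],[1,5,95,99]).round(1),"z",np.median(s[:,2]).round(1))
    o=q["o"]; Rt=R.from_rotvec(o["orientation"]).as_matrix(); T=(P+C-np.array(o["ee_pos"]))@Rt; G=np.c_[T[:,1],T[:,0],-T[:,2]]
    k=(abs(G[:,2]+22)<5)&(abs(G[:,0]-12)<55)&(abs(G[:,1]-6)<46)&(abs(G[:,0])>12); s=G[k]
    if len(s)>10:
        A=np.c_[s[:,:2],np.ones(len(s))]; c=np.linalg.lstsq(A,s[:,2],rcond=None)[0]
        print(n,"plate top",len(s),c[:2].round(3),c[2].round(1),"x",np.percentile(s[:,0],[1,99]).round(1),"y",np.percentile(s[:,1],[1,99]).round(1),
         "lip", np.percentile(s[s[:,0]>45,1],[1,99]).round(1) if (s[:,0]>45).sum()>5 else "")
E
```

```text
t 7.1167 tcp [476.1  28.2 322.5] tcp box [-35.   -7.3  67.5] tip box [16.7 -1.4 28.3] tilt 14.99 yaw -0.21 roll 0.04 F [ 0.2  0.9 -1.4] M [-0.1  -0.24  0.02] w 11.810140992877676
wrist hood 5433 x [32.6 33.7 59.1 60.3] y [-44.4 -39.8  42.2  45.2] z 20.9
wrist plate top 9479 [-0.002 -0.004] -21.8 x [-35.4  58.5] y [-29.1  46.4] lip [-22.4  36.5]
scene hood 231 x [30.8 32.6 58.3 60. ] y [-26.7 -13.2  44.4  46. ] z 20.6
scene plate top 501 [ 0.011 -0.005] -22.5 x [-37.5  57.1] y [-31.1  46.6] lip [-17.7  36.6]
side hood 618 x [30.8 31.9 57.5 58.5] y [-45.4 -40.6  43.4  45.2] z 21.5
side plate top 1037 [-0.001 -0.005] -21.7 x [-38.4  56.5] y [-31.4  46. ] lip [-22.6  35.5]
```

Cover and box agree to about a millimetre. I'll go down 23 mm, then slide the lip 31 mm along the box's x under the ledge.

Call:
servo_tool --steps '[[[0,0,-0.003],[0,0,0],-1],[[0,0,-0.005],[0,0,0],-1],[[0,0,-0.005],[0,0,0],-1],[[0,0,-0.005],[0,0,0],-1],[[0,0,-0.003],[0,0,0],-1],[[0,0,-0.002],[0,0,0],-1],[[0,0,0],[0,0,0],-1],[[0,0,0],[0,0,0],-1]]'

```text
t: 7.93
ee_pos: [476.2, 28.3, 299.6]
orientation: [-2.352, -1.734, 0.227]
ft_force: [0.4, -0.9, -1.5]
width: 11.9
grasp_force: 30.0
```

```bash
python3 st.py
```

```text
t 7.9333 tcp [476.2  28.3 299.6] tcp box [-35.   -7.2  44.6] tip box [16.7 -1.3  5.4] tilt 14.98 yaw -0.2 roll 0.04 F [ 0.4 -0.9 -1.5] M [-0.1  -0.26 -0.03] w 11.897074471445011
```

Call:
servo_tool --steps '[[[0.002,-0.0006,0],[0,0,0],-1],[[0.004,-0.0012,0],[0,0,0],-1],[[0.005,-0.0015,0],[0,0,0],-1],[[0.006,-0.0018,0],[0,0,0],-1],[[0.006,-0.0018,0],[0,0,0],-1],[[0.004,-0.0012,0],[0,0,0],-1],[[0.002,-0.0006,0],[0,0,0],-1],[[0,0,0],[0,0,0],-1]]'

```text
t: 8.6
ee_pos: [505.7, 19.4, 299.5]
orientation: [-2.352, -1.734, 0.227]
ft_force: [0.7, 0.3, -2.3]
width: 11.7
grasp_force: 30.0
```

```bash
python3 st.py
```

```text
t 8.6 tcp [505.7  19.4 299.5] tcp box [-4.1 -7.  44.5] tip box [47.5 -1.2  5.3] tilt 14.97 yaw -0.22 roll 0.05 F [ 0.7  0.3 -2.3] M [-0.06 -0.25 -0.02] w 11.710088947306819
```

The lip is in the slot with no contact. Now the first half of the swing about the tip.

Call:
servo_tool --steps '[[[-0.0007,0.0002,-0.0013],[-0.36,-1.2,0],-1],[[-0.0007,0.0002,-0.0013],[-0.36,-1.2,0],-1],[[-0.0008,0.0003,-0.0014],[-0.36,-1.2,0],-1],[[-0.0008,0.0002,-0.0014],[-0.36,-1.2,0],-1],[[-0.0008,0.0002,-0.0014],[-0.36,-1.2,0],-1],[[-0.0007,0.0002,-0.0014],[-0.36,-1.2,0],-1],[[0,0,0],[0,0,0],-1],[[0,0,0],[0,0,0],-1]]'

```text
t: 9.27
ee_pos: [500.0, 21.1, 291.7]
orientation: [-2.441, -1.801, 0.114]
ft_force: [-0.3, -0.4, -1.1]
width: 11.7
grasp_force: 30.0
```

```bash
python3 st.py
```

```text
t 9.2667 tcp [500.   21.1 291.7] tcp box [-10.1  -7.1  36.7] tip box [46.3 -1.2  4.7] tilt 7.43 yaw -0.16 roll 0.12 F [-0.3 -0.4 -1.1] M [-0.09 -0.13  0.  ] w 11.706495235900377
```

Call:
servo_tool --steps '[[[-0.0003,0.0001,-0.0016],[-0.36,-1.2,0],-1],[[-0.0003,0.0001,-0.0016],[-0.36,-1.2,0],-1],[[-0.0003,0.0001,-0.0016],[-0.36,-1.2,0],-1],[[-0.0003,0.0001,-0.0016],[-0.36,-1.2,0],-1],[[-0.0003,0.0001,-0.0014],[-0.36,-1.2,0],-1],[[-0.0003,0,-0.0012],[-0.37,-1.1,0],-1],[[0,0,0],[0,0,0],-1],[[0,0,0],[0,0,0],-1]]'

```text
t: 9.93
ee_pos: [498.7, 21.5, 282.6]
orientation: [-2.527, -1.864, -0.003]
ft_force: [-0.1, -0.1, -2.0]
width: 11.9
grasp_force: 30.0
```

```bash
python3 st.py
```

```text
t 9.9333 tcp [498.7  21.5 282.6] tcp box [-11.4  -7.1  27.6] tip box [48.6 -1.2  3.1] tilt 0.03 yaw -0.17 roll 0.14 F [-0.1 -0.1 -2. ] M [-0.03 -0.02 -0.  ] w 11.891674045744121
```

Level and about 0.6 mm above the rim. I'll press down gently until there is contact.

Call:
servo_tool --steps '[[[0,0,-0.0004],[0,0,0],-1],[[0,0,-0.0004],[0,0,0],-1],[[0,0,-0.0004],[0,0,0],-1],[[0,0,-0.0003],[0,0,0],-1],[[0,0,0],[0,0,0],-1],[[0,0,0],[0,0,0],-1],[[0,0,0],[0,0,0],-1],[[0,0,0],[0,0,0],-1]]'

```text
t: 10.6
ee_pos: [499.3, 21.4, 281.8]
orientation: [-2.527, -1.864, -0.004]
ft_force: [-4.0, 0.9, 5.4]
width: 11.6
grasp_force: 30.0
```

```bash
python3 st.py
```

```text
t 10.6 tcp [499.3  21.4 281.8] tcp box [-10.9  -6.9  26.8] tip box [49.1 -1.1  2.4] tilt -0.01 yaw -0.19 roll 0.16 F [-4.   0.9  5.4] M [-0.01  0.41  0.02] w 11.621678348918213
```

Contact at the rim height, level. Releasing with a small opening.

Call:
servo_tool --steps '[[[0,0,0],[0,0,0],-0.7],[[0,0,0],[0,0,0],-0.5],[[0,0,0],[0,0,0],-0.35],[[0,0,0],[0,0,0],-0.35],[[0,0,0],[0,0,0],-0.35],[[0,0,0],[0,0,0],-0.35],[[0,0,0],[0,0,0],-0.35],[[0,0,0],[0,0,0],-0.35]]'

```text
t: 11.27
ee_pos: [498.9, 21.4, 280.9]
orientation: [-2.527, -1.864, -0.003]
ft_force: [-0.9, 0.8, -0.3]
width: 28.8
grasp_force: 0.0
```

Call:
servo_tool --steps '[[[0,0,0.002],[0,0,0],-0.35],[[0,0,0.005],[0,0,0],-0.35],[[0,0,0.012],[0,0,0],-0.35],[[0,0,0.018],[0,0,0],-0.35],[[0,0,0.02],[0,0,0],-0.35],[[0,0,0.02],[0,0,0],-0.35],[[0,0,0.02],[0,0,0],-0.35],[[0,0,0.01],[0,0,0],-0.35]]'

```text
t: 11.93
ee_pos: [499.7, 21.4, 391.0]
orientation: [2.528, 1.864, 0.008]
ft_force: [-0.8, 0.6, 0.8]
width: 28.4
grasp_force: 0.0
```

```bash
python3 - <<'E'
from st import *
st()
for n in("wrist","scene","side"):
    q=grab(n); save(q,n+"6"); yy,xx=np.mgrid[0:384,0:512]; d=q["rz"].ravel(); P=q["c"]+rays(q,np.c_[xx.ravel(),yy.ravel()])*d[:,None]
    B=(P[d>0]-C)@M
    k=(abs(B[:,2]-5)<5)&(B[:,0]>-53)&(B[:,0]<31)&(abs(B[:,0]+12)>14)&(abs(B[:,1])<46); s=B[k]
    if len(s)>10:
        c=np.linalg.lstsq(np.c_[s[:,:2],np.ones(len(s))],s[:,2],rcond=None)[0]
        k2=abs(s[:,2]-5)<2.5; print(n,"plate",len(s),"slopes",c[:2].round(3),"z0",c[2].round(1),"x",np.percentile(s[k2,0],[1,99]).round(1),"y",np.percentile(s[k2,1],[1,99]).round(1))
    if n!="side": continue
w=load("wrist6")["img"]; cv2.imwrite("pics/w6b.png",cv2.resize(w,None,fx=1.5,fy=1.5))
E
```

```text
t 11.9333 tcp [499.7  21.4 391. ] tcp box [-10.4  -6.8 136. ] tip box [ 49.7  -0.9 111.7] tilt -0.19 yaw -0.18 roll 0.21 F [-0.8  0.6  0.8] M [-0.03 -0.09  0.03] w 28.363129860746948
wrist plate 4054 slopes [ 0.008 -0.006] z0 4.6 x [-47.1  30.4] y [-39.5  39.5]
scene plate 444 slopes [-0.004 -0.006] z0 4.6 x [-46.1  29.7] y [-38.5  39.5]
side plate 1061 slopes [ 0.006 -0.016] z0 5.3 x [-49.2  30.6] y [-39.2  40. ]
```

View pics/w6b.png

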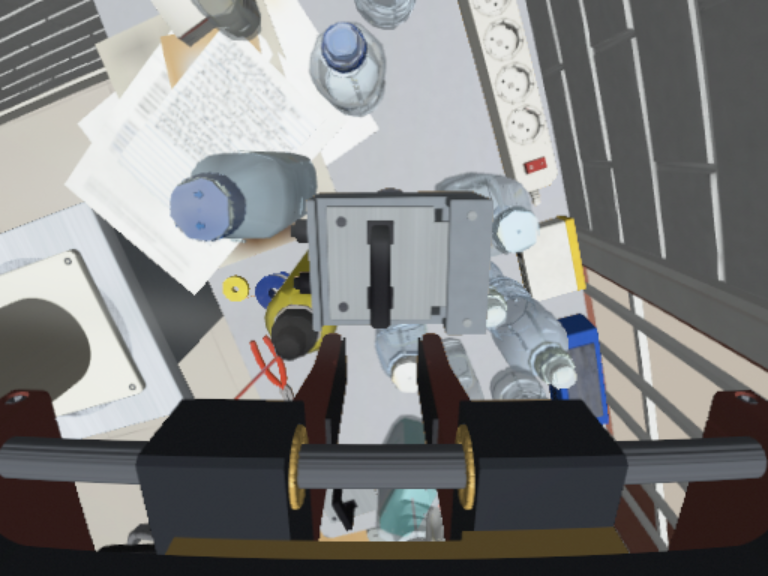

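The picture shows the cover, with its plain edge at u≈327 and handle at (380,272), flat on the box. Its lip runs under the hood at u≈447-490, and the gripper is clear above it. The depth images give the plate as level, with its top 5 mm above the rim. I'll hand in.

```bash
python3 -c "
from workcell import close_job
print(close_job())"
```

```text
the job is handed in; nothing more can be done
None
```

The lipped cover is on the box, flat and seated on the rim with its lip under the ledge; the gripper has let go and is clear above it, and the job was handed in at about 12 s, with no verdict returned.

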